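# Unlock the block heater and hold its sprung lid at the service mark

### The arm

A 7-joint arm with a two-finger parallel gripper is mounted at the origin on a cart in front of the work surface, level with it; the furniture and walls round the work are solid. World frame = base frame: x ahead of the robot, y to its left, z up, the work surface at z = 0. Lengths are in mm, angles in rad, forces in N, time in s.
With the tool pointing down it reaches from about 425 to 1025 mm from the base axis. Payload 9.4 kg.
Tool frame: the origin (TCP) lies at the very end of the fingers, on their centre line; the grasp point (between the pads) lies 19 mm behind it (ctrl.tcp_to_grasp is the distance from the TCP to the grasp point, in mm); z points along the fingers, y is the direction in which the jaws open and shut (so a half turn about z gives the same grasp; the last joint's range is limited). The gripper opens to 93 mm and grips with 3 to 60 N. Pads are 15 mm wide; open, the fingers measure 128 mm over their backs; the gripper's body (75 mm by 188 mm) begins 65 mm behind the grasp point.
Start: joints at [-1.293, 0.599, -0.003, 1.599, 0.002, 0.943, -0.08], TCP at [251.872, 679.842, 218.618] pointing down, gripper open.
Joint ranges: [-2.57, 2.57], [-0.35, 1.97], [-1.29, 1.29], [0.11, 2.56], [-1.05, 4.19], [0.11, 1.86], [-2.63, 2.63]. Speed limits (rad/s): [2.22, 2.22, 3.01, 3.01, 3.14, 3.14, 3.14].

### API

Orientations are given as a unit quaternion [x, y, z, w].
In Python, from bench import ctrl gives the robot as it stands.
- The arm moves only by the tool drive_tool, never from a script. Its argument "series" is a list of rows, each an object of numbers: "tx", "ty", "tz": the shift along the tool's x, y, z each as a share of 2.5 cm, from -1 to 1; "ax", "ay", "az": the turn, a rotation vector about the tool's x, y, z each as a share of 0.08 rad, from -1 to 1; "claw": the opening, from -1 (shut) to 1 (fully open), so that 0 is half open. In form: [{"tx": .., "ty": .., "tz": .., "ax": .., "ay": .., "az": .., "claw": ..}, ...]. A call has 1 to 12 rows; each row shifts and turns the commanded pose from where the row before left it, along the tool's axes as they then stand; what a row does not reach is not made up. A row lasts 1/12 s, in which the tool goes at most 41.7 mm and 7.16 degrees, less where a joint would pass 70% of its speed; a pose out of reach is approached as far as the arm can. A call with a number of a shift or a turn outside -1 to 1 is refused whole. A call with a gripper value outside its range is refused whole. The fingers move at their own pace and stop on an object; "grip_force" is the grip in N (left out, the last holds). Time passes only in rows, so rows that do not move let the fingers close. It gives the time, the measured TCP pose, the force and the opening at its end, in the units of the state.
- ctrl.get_obs(): the state, without advancing time (a new reading comes with each control period).
- ctrl.camera(name): name is "side" or "top"; returns a dict with "pixels" (480x640x3 uint8, red, green, blue), "mtx" (3x3 intrinsics, pixels), "rvec" (rotation vector, rad) and "tvec" (3), from world to camera coordinates, as OpenCV has them. Camera axes: x right, y down, z forward; pixel columns grow to the right and rows downward; lengths in mm; the calibration is good to about 2 mm. A picture is of the moment at which its call begins. There is no depth.
- ctrl.close_job(): hands the job in, once; it reports no verdict.
The state is a dict: "time_s": time; "qpos": joint angles; "qd": joint speeds; "effort": joint torques, N m; "ee_pos": TCP position; "orientation": TCP orientation; "force": force on the tool from outside, world axes, zero at the start; "moment": the same for the moment, N m; "gripper_width": finger opening in mm.
Only numpy, scipy, OpenCV 4.12 (cv2) and the standard library are available. Lean on these libraries where they do the work, as an engineer would, in place of code of your own. Each camera call takes 0.05 s, during which the arm holds its last target. There are 200 camera calls.

### The job

Lift the red-tabbed lock link up and off the hook at the front of the block heater's lid and put it in the small blue parts bin. Then raise the sprung lid by its black handle bar until the lid's yellow pointer stands level with the red index, leave the index where it is set, and finish while still holding the lid there with the gripper: do not let go, the spring would shut it. Leave the wipe pack, the brown jar and the amber bottle where they stand.

Things in the scene. Friction and masses are not known exactly. Their poses are not given: they have to be found in the camera images.
- heater: White block heater with a blue band, fixed, housing 180 (x) x 200 (y) x 88 mm high, origin under its centre; front faces its own -x. The lid on top (upper face z 114 mm) is hinged along the far edge: hinge line along y at x +90, z 100 mm. Below the lid's hook a fixed steel peg, 8 mm thick, at y +50, z 80 mm sticks 37 mm out of the front.
- lid: White lid 180 x 200 x 22 mm; origin on the hinge line, mid-width; axes as the heater's when shut. Opening turns it positively about y (front edge rises), 0 shut, 1.3 rad stop. A spring pulls it shut: about 3 N at the bar near shut, 5.5 N at 0.7 rad; it shuts if let go. While the lock link hangs in place it opens only about 0.15 rad.
- hook_tip (a point): Upturned tip of the steel hook (8 mm rod) on the lid's front edge, left half; the top of the tip stands 10 mm above the rod. The tip is at the heater's x -137, y +50 mm when shut, 20 mm ahead of the hanging link's middle.
- lid_bar (a point): Middle of the lid's black handle bar: round, 10 mm thick, 70 mm long along y, 45 mm ahead of the lid's front edge, open space behind (40 mm) and below. In the lid's frame at x -225, y -45, z +4 mm. Pinch it from above, one finger before and one behind it; it can turn between the fingers as the lid rises.
- lid_pointer (a point): Yellow ball (14 mm) on the right side of the lid, the lid's pointer, 150 mm from the hinge line (at the lid's x -150, y -107, z 0 mm).
- index_tip (a point): Red ball (14 mm) at the end of the red index arm, beside the quadrant on the right side of the heater (at y -124 mm), 150 mm from the same hinge line; its x axis runs along the arm like the lid's x axis, so lid and index agree when these axes agree and the yellow and red balls stand side by side at one height.
- index (a joint): Angle of the red index above the shut position, rad = the marked lid opening angle, set between 0.42 and 0.75. Must not be moved.
- link: Lock link, about 80 g, origin at the centre of its red tab (30 wide along y, 50 high along z, 12 mm thick along x). Below the tab a steel loop, 40 wide, 8 mm thick; its opening (24 wide, 64 high) begins 35 mm below the origin, its foot is 107 mm below. It hangs upright on the lid's hook; the housing's peg also passes through the loop.
- link_tab (a point): Centre of the red tab (the link's origin), where to grip, across its 30 mm width or 12 mm thickness. To take the link off: raise it about 20 mm (over 10, under 32: then the peg stops it), pull it at least 35 mm towards the heater's -x, then carry it away.
- link_loop (a point): Centre of the steel loop, 67 mm below the centre of the tab.
- parts_bin: Blue open parts bin 100 x 100 x 60 mm high, walls and floor 4 mm, fixed; origin under its centre. It stands left or right of the heater. The link fits in upright, tab up, and then leans on a wall.
- wipes: Bystander: blue wipe pack 58 x 105 x 52 mm, origin under its centre.
- jar: Bystander: small brown jar with a white cap, 43 mm across, 72 mm high, origin under its centre.
- amber: Bystander: amber bottle with a blue cap, 62 mm across, 128 mm high, origin under its centre.
There are look-alikes about, which are no part of the job. Of the things that look like the link, the smaller one is meant.

How it is judged:
By the outcome, as a careful person would: the job done as asked, in the order asked, and still so for the second after the job is handed in, while the arm keeps its last pose, push and grip.
It also fails if it takes over 54 s, if anything falls off the work surface, if the arm or the gripper's body presses on something with over 40 N, if the wrist force passes 120 N, or if a joint passes its speed limit or range.

## Working session

There is one attempt and no reset: what is moved stays moved. The work goes in short steps, Python scripts to look and compute and a tool call to move; the robot and the scene stay as the last step left them, time stands still between calls to the robot, and variables do not carry over. Pictures are saved under pics/ and viewed, on a budget of 10 in all, crops included, one or two more only if the job needs it, and the job is handed in when it is done.

Besides the shell and the picture viewer there is one more tool, called after "Call:" by a JSON object that holds its "op" and its "data", one argument or row to a line. drive_tool: Moves the arm, as the interface text tells. Shift numbers are shares of 2.5 cm and turn numbers shares of 0.08 rad, none past 1 either way. Its arguments: {"type":"object","properties":{"series":{"type":"array","items":{"type":"object","properties":{"tx":{"type":"number","minimum":-1,"maximum":1},"ty":{"type":"number","minimum":-1,"maximum":1},"tz":{"type":"number","minimum":-1,"maximum":1},"ax":{"type":"number","minimum":-1,"maximum":1},"ay":{"type":"number","minimum":-1,"maximum":1},"az":{"type":"number","minimum":-1,"maximum":1},"claw":{"type":"number"}}}},"grip_force":{"type":"number"}},"required":["series"]}

```bash
mkdir -p pics; cat > h.py <<'E'
import numpy as np, cv2
from bench import ctrl
from scipy.spatial.transform import Rotation as R
def shot(n,f=None):
    c=ctrl.camera(n); c['pixels']=np.asarray(c['pixels'])
    if f: cv2.imwrite('pics/'+f,c['pixels'][:,:,::-1]); np.savez('pics/'+f[:-4]+'.npz',**c)
    return c
def load(f): return dict(np.load('pics/'+f+'.npz'))
def ray(c,u,v):
    Rm=cv2.Rodrigues(np.array(c['rvec'],float))[0]; t=np.array(c['tvec'],float).ravel()
    K=np.array(c['mtx'],float)
    d=Rm.T@np.linalg.inv(K)@np.array([u,v,1.]); return -Rm.T@t, d/np.linalg.norm(d)
def onz(c,u,v,z):
    o,d=ray(c,u,v); return o+d*(z-o[2])/d[2]
def tri(c1,p1,c2,p2):
    o1,d1=ray(c1,*p1);o2,d2=ray(c2,*p2)
    s=np.linalg.lstsq(np.c_[d1,-d2],o2-o1,rcond=None)[0]
    a=o1+s[0]*d1;b=o2+s[1]*d2; return (a+b)/2,np.linalg.norm(a-b)
def proj(c,P):
    return cv2.projectPoints(np.array(P,float).reshape(-1,3),np.array(c['rvec'],float),np.array(c['tvec'],float),np.array(c['mtx'],float),None)[0].reshape(-1,2)
E
python3 - <<'E'
from h import *
np.set_printoptions(precision=3,suppress=True)
for n in('top','side'):
    c=shot(n,n+'0.png'); print(n,ray(c,320,240))
o=ctrl.get_obs(); print(o)
E
```

```text
top (array([ 512.491,  -13.181, 1250.18 ]), array([ 0.115,  0.018, -0.993]))
side (array([ 174.894, -989.014,  793.704]), array([ 0.36 ,  0.756, -0.546]))
{'time_s': 0.1, 'qpos': array([-1.293,  0.6  , -0.003,  1.6  ,  0.002,  0.943, -0.08 ]), 'qd': array([-0.   , -0.001, -0.   , -0.002,  0.002, -0.001, -0.001]), 'effort': array([  0.004, -76.656,   1.502, -25.294,  -0.052,   0.014,   0.   ]), 'ee_pos': array([251.723, 679.429, 217.859]), 'orientation': array([ 0.176,  0.984, -0.001, -0.   ]), 'force': array([-0.412,  0.202,  0.123]), 'moment': array([-0.034,  0.034,  0.001]), 'gripper_width': 93.08053331458106}
```

View pics/top0.png

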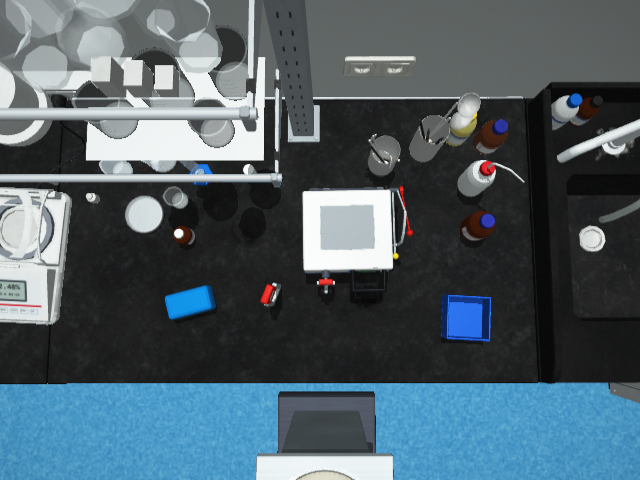

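View pics/side0.png

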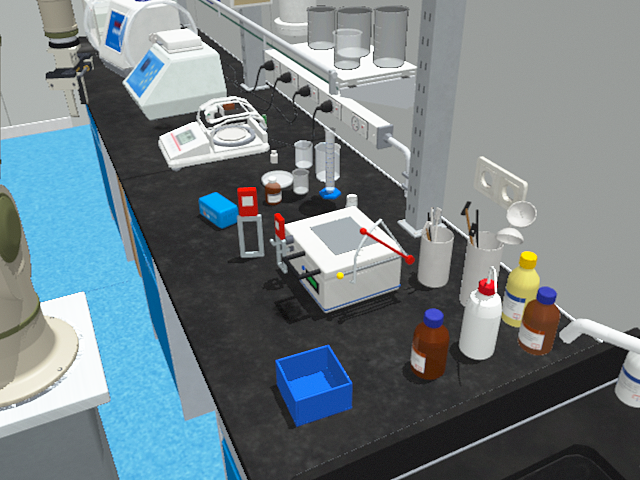

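The top view shows the heater at (303–393, 188–271), and the bin at (467,318). There are two link candidates: A at top (325,282) / side (281,228), on the heater's hook, and B at top (270,293) / side (248,203), free-standing and larger. A is smaller and hangs on the hook, so it fits. I'll confirm in a crop.

```bash
python3 - <<'E'
from h import *
np.set_printoptions(precision=1,suppress=True)
t=load('top0');s=load('side0')
a=cv2.resize(t['pixels'][170:320,250:430],None,fx=2.2,fy=2.2,interpolation=cv2.INTER_CUBIC)
b=cv2.resize(s['pixels'][180:310,230:420],None,fx=4,fy=4,interpolation=cv2.INTER_CUBIC)
b=cv2.resize(s['pixels'][180:310,230:420],(396,271),interpolation=cv2.INTER_CUBIC)
b=cv2.resize(s['pixels'][180:310,230:420],(798,546),interpolation=cv2.INTER_CUBIC)
cv2.imwrite('pics/crop1.png',b[:,:,::-1])
for n,c in(('top',t),('side',s)):
    hsv=cv2.cvtColor(c['pixels'],cv2.COLOR_RGB2HSV)
    red=(((hsv[...,0]<6)|(hsv[...,0]>174))&(hsv[...,1]>190)&(hsv[...,2]>90)).astype(np.uint8)
    yel=((abs(hsv[...,0].astype(int)-25)<6)&(hsv[...,1]>180)&(hsv[...,2]>110)).astype(np.uint8)
    blue=((abs(hsv[...,0].astype(int)-112)<10)&(hsv[...,1]>180)&(hsv[...,2]>60)).astype(np.uint8)
    for m,k in((red,'red'),(yel,'yel'),(blue,'blue')):
        _,_,st,ce=cv2.connectedComponentsWithStats(m)
        for q,w in list(zip(st,ce))[1:]:
            if q[4]>12: print(n,k,q,w)
# heater top quad
hsv=cv2.cvtColor(t['pixels'],cv2.COLOR_RGB2HSV)
m=((hsv[...,1]<30)&(hsv[...,2]>110)).astype(np.uint8)
m[:,:290]=0;m[:,400:]=0;m[:180]=0;m[300:]=0
m=cv2.morphologyEx(m,cv2.MORPH_OPEN,np.ones((5,5)))
cs=max(cv2.findContours(m,0,2)[0],key=cv2.contourArea)
r=cv2.minAreaRect(cs); bx=cv2.boxPoints(r); print(r)
P=np.array([onz(t,u,v,114) for u,v in bx]); print(P, np.linalg.norm(np.diff(P,axis=0),axis=1), P.mean(0))
E
```

```text
top red [480 161  15  14 124] [486.9 168.1]
top red [399 186   6  20  46] [401.5 193.3]
top red [407 216   6  20  55] [408.8 228.9]
top red [319 279  14   6  75] [325.2 281.4]
top red [260 284  14  20 155] [266.4 293.7]
top yel [472 114   5   8  19] [474.1 117.2]
top yel [393 253   6   6  27] [395.3 255.8]
top blue [567  93  16  15 172] [574.4 100.1]
top blue [493 121  15  14 145] [500.  127.1]
top blue [198 164  15  10  81] [205.5 168.2]
top blue [194 182  14   4  41] [200.8 183.7]
top blue [479 214  16  14 151] [486.6 220.9]
top blue [165 285  51  35 481] [193.8 302.6]
top blue [ 441  295   50   47 2206] [465.8 317.6]
side red [237 187  21  29 402] [247.5 201.1]
side red [274 213  11  26 170] [279.8 225.4]
side red [360 228  55  36 174] [390.4 247.7]
side red [478 279  17  17 195] [486.1 287.3]
side yel [519 252  18  17 251] [527.6 260. ]
side yel [337 273   6   6  32] [339.5 275.5]
side blue [106  11  18  41 339] [113.5  31.8]
side blue [135  55  14  16  39] [142.4  61.5]
side blue [151  58   5   7  18] [152.7  60.7]
side blue [153  62   6   8  15] [155.7  65.9]
side blue [127  79  19  18  83] [136.2  88.7]
side blue [319 188  22  11 149] [329.3 193.7]
side blue [145 258   4   7  13] [146.5 260.7]
side blue [537 289  19  15 116] [545.3 298.7]
side blue [508 293  11   9  37] [513.1 297.4]
side blue [424 314  19  14 115] [432.2 322.1]
side blue [ 275  345   77   82 4442] [313.4 384.5]
side blue [625 371  15  12  40] [631.9 377.3]
((347.0147705078125, 229.7960205078125), (80.4306640625, 89.42911529541016), 88.93909454345703)
[[ 756.3   48.8  114. ]
 [ 759.8 -152.3  114. ]
 [ 578.9 -152.8  114. ]
 [ 575.5   44.7  114. ]] [201.2 180.9 197.5] [667.6 -52.9 114. ]
```

View pics/crop1.png

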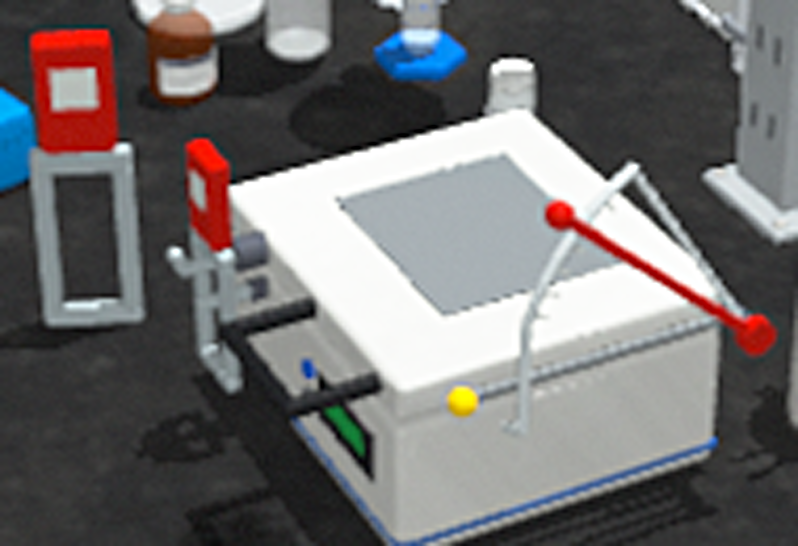

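The crop confirms A: the small red-tabbed link on the hook (crop (208,195)). B is a bigger free-standing look-alike. The index tip is the red ball at crop (560,213), and the pointer is the yellow ball at crop (462,402).

```bash
python3 - <<'E'
from h import *
np.set_printoptions(precision=1,suppress=True)
t=load('top0');s=load('side0')
print('yel',tri(t,(395.3,255.8),s,(339.5,275.5)))
rt=(409.8,232.3); rs=(230+560/4.2,180+213/4.2)
print('idx',tri(t,rt,s,rs))
print('idxpivot',tri(t,(401.6,188.5),s,(230+756/4.2,180+335/4.2)))
print('tab',tri(t,(325.2,281.8),s,(279.8,225.4)))
for z in(130,150,160): print(z,onz(t,325.2,281.8,z))
print('bin rim',[onz(t,u,v,60) for u,v in((443,295),(491,295),(491,342),(441,341))])
for a in(0.015,):
  c,sn=np.cos(a),np.sin(a)
  H=lambda p:np.array([668+c*p[0]-sn*p[1],-53+sn*p[0]+c*p[1],p[2]])
  Q={'yel':(-60,-107,100),'hook':(-137,50,100),'link':(-117,50,140),'bar':(-135,-45,104),'hinge':(90,-124,100)}
  for k,v in Q.items(): w=H(v); print(k,w,proj(t,w),proj(s,w))
E
```

```text
yel (array([ 610. , -161.3,  101.8]), np.float64(0.9035560707647713))
idx (array([ 649.7, -178.7,  203.1]), np.float64(0.7242053648134125))
idxpivot (array([ 762.2, -177.5,  101.9]), np.float64(1.6488663883793246))
tab (array([551.2,  -4.8, 145.9]), np.float64(2.096513683110224))
130 [550.8  -4.4 130. ]
150 [550.1  -4.5 150. ]
160 [549.7  -4.6 160. ]
bin rim [array([ 522.6, -274.6,   60. ]), array([ 522.4, -384.9,   60. ]), array([ 416.1, -380.9,   60. ]), array([ 418.5, -267.2,   60. ])]
yel [ 609.6 -160.9  100. ] [[395.1 255.8]] [[339.  276.2]]
hook [530.3  -5.1 100. ] [[325.6 291.5]] [[271.1 246.5]]
link [550.3  -4.8 140. ] [[325.4 281.9]] [[279. 228.]]
bar [ 533.7 -100.   104. ] [[368.4 289.9]] [[290.6 268.3]]
hinge [ 759.8 -175.6  100. ] [[400.5 190. ]] [[408.8 260.3]]
```

Call:
{"op": "drive_tool", "data": {
  "series": [
    {"az":1,"tz":-0.2,"claw":0.1},
    {"az":1,"tz":-0.2,"claw":0.1},
    {"az":1,"tz":-0.2,"claw":0.1},
    {"az":1,"tz":-0.2,"claw":0.1},
    {"az":1,"tz":-0.2,"claw":0.1},
    {"az":1,"tz":-0.2,"claw":0.1},
    {"az":1,"tz":-0.2,"claw":0.1},
    {"az":1,"tz":-0.2,"claw":0.1},
    {"az":1,"tz":-0.2,"claw":0.1},
    {"az":1,"tz":-0.2,"claw":0.1},
    {"az":1,"tz":-0.2,"claw":0.1},
    {"az":1,"tz":-0.2,"claw":0.1}
  ],
  "grip_force": 25
}}

```text
schema error: expected keys tx, ty, tz, ax, ay, az, claw
```

Call:
{"op": "drive_tool", "data": {
  "series": [
    {"az":1,"claw":0.1},
    {"az":1,"claw":0.1},
    {"az":1,"claw":0.1},
    {"claw":0.1},
    {"claw":0.1}
  ]
}}

```text
schema error: expected keys tx, ty, tz, ax, ay, az, claw
```

Call:
{"op": "drive_tool", "data": {
  "series": [
    {"tx":0,"ty":0,"tz":-0.2,"ax":0,"ay":0,"az":1,"claw":0.1},
    {"tx":0,"ty":0,"tz":-0.2,"ax":0,"ay":0,"az":1,"claw":0.1},
    {"tx":0,"ty":0,"tz":-0.2,"ax":0,"ay":0,"az":1,"claw":0.1},
    {"tx":0,"ty":0,"tz":-0.2,"ax":0,"ay":0,"az":1,"claw":0.1},
    {"tx":0,"ty":0,"tz":-0.2,"ax":0,"ay":0,"az":1,"claw":0.1},
    {"tx":0,"ty":0,"tz":-0.2,"ax":0,"ay":0,"az":1,"claw":0.1},
    {"tx":0,"ty":0,"tz":-0.2,"ax":0,"ay":0,"az":1,"claw":0.1},
    {"tx":0,"ty":0,"tz":-0.2,"ax":0,"ay":0,"az":1,"claw":0.1},
    {"tx":0,"ty":0,"tz":-0.2,"ax":0,"ay":0,"az":1,"claw":0.1},
    {"tx":0,"ty":0,"tz":-0.2,"ax":0,"ay":0,"az":1,"claw":0.1},
    {"tx":0,"ty":0,"tz":-0.2,"ax":0,"ay":0,"az":1,"claw":0.1},
    {"tx":0,"ty":0,"tz":-0.2,"ax":0,"ay":0,"az":1,"claw":0.1}
  ],
  "grip_force": 25
}}

```text
time_s: 1.1
ee_pos: [251.7, 679.6, 278.4]
orientation: [0.613, 0.79, -0.0, 0.0]
force: [-0.0, 0.1, 0.6]
gripper_width: 51.4
```

Call:
{"op": "drive_tool", "data": {
  "series": [
    {"tx":0,"ty":0,"tz":0,"ax":0,"ay":0,"az":1,"claw":0.1},
    {"tx":0,"ty":0,"tz":0,"ax":0,"ay":0,"az":1,"claw":0.1},
    {"tx":0,"ty":0,"tz":0,"ax":0,"ay":0,"az":1,"claw":0.1},
    {"tx":0,"ty":0,"tz":0,"ax":0,"ay":0,"az":0,"claw":0.1}
  ]
}}

```text
time_s: 1.43
ee_pos: [251.5, 679.7, 278.1]
orientation: [0.703, 0.712, -0.0, 0.0]
force: [-0.4, -0.4, -0.2]
gripper_width: 51.1
```

Call:
{"op": "drive_tool", "data": {
  "series": [
    {"tx":-1,"ty":0.42,"tz":0,"ax":0,"ay":0,"az":0,"claw":0.1},
    {"tx":-1,"ty":0.42,"tz":0,"ax":0,"ay":0,"az":0,"claw":0.1},
    {"tx":-1,"ty":0.42,"tz":0,"ax":0,"ay":0,"az":0,"claw":0.1},
    {"tx":-1,"ty":0.42,"tz":0,"ax":0,"ay":0,"az":0,"claw":0.1},
    {"tx":-1,"ty":0.42,"tz":0,"ax":0,"ay":0,"az":0,"claw":0.1},
    {"tx":-1,"ty":0.42,"tz":0,"ax":0,"ay":0,"az":0,"claw":0.1},
    {"tx":-1,"ty":0.42,"tz":0,"ax":0,"ay":0,"az":0,"claw":0.1},
    {"tx":-1,"ty":0.42,"tz":0,"ax":0,"ay":0,"az":0,"claw":0.1},
    {"tx":-1,"ty":0.42,"tz":0,"ax":0,"ay":0,"az":0,"claw":0.1},
    {"tx":-1,"ty":0.42,"tz":0,"ax":0,"ay":0,"az":0,"claw":0.1},
    {"tx":-1,"ty":0.42,"tz":0,"ax":0,"ay":0,"az":0,"claw":0.1},
    {"tx":-1,"ty":0.42,"tz":0,"ax":0,"ay":0,"az":0,"claw":0.1}
  ]
}}

```text
time_s: 2.43
ee_pos: [382.9, 380.6, 278.6]
orientation: [0.7, 0.714, -0.0, 0.0]
force: [0.1, 0.2, 0.2]
gripper_width: 51.4
```

Call:
{"op": "drive_tool", "data": {
  "series": [
    {"tx":-1,"ty":0.42,"tz":0,"ax":0,"ay":0,"az":0,"claw":0.1},
    {"tx":-1,"ty":0.42,"tz":0,"ax":0,"ay":0,"az":0,"claw":0.1},
    {"tx":-1,"ty":0.42,"tz":0,"ax":0,"ay":0,"az":0,"claw":0.1},
    {"tx":-1,"ty":0.42,"tz":0,"ax":0,"ay":0,"az":0,"claw":0.1},
    {"tx":-1,"ty":0.42,"tz":0,"ax":0,"ay":0,"az":0,"claw":0.1},
    {"tx":-1,"ty":0.42,"tz":0,"ax":0,"ay":0,"az":0,"claw":0.1},
    {"tx":-1,"ty":0.42,"tz":0,"ax":0,"ay":0,"az":0,"claw":0.1},
    {"tx":-1,"ty":0.42,"tz":0,"ax":0,"ay":0,"az":0,"claw":0.1},
    {"tx":-1,"ty":0.42,"tz":0,"ax":0,"ay":0,"az":0,"claw":0.1},
    {"tx":-1,"ty":0.42,"tz":0,"ax":0,"ay":0,"az":0,"claw":0.1},
    {"tx":-1,"ty":0.42,"tz":0,"ax":0,"ay":0,"az":0,"claw":0.1},
    {"tx":0,"ty":0,"tz":0,"ax":0,"ay":0,"az":0,"claw":0.1}
  ]
}}

```text
time_s: 3.43
ee_pos: [504.1, 103.6, 279.0]
orientation: [0.703, 0.712, -0.0, 0.001]
force: [0.3, -0.6, -0.3]
gripper_width: 51.2
```

Call:
{"op": "drive_tool", "data": {
  "series": [
    {"tx":-0.87,"ty":0.36,"tz":0,"ax":0,"ay":0,"az":0,"claw":0.1},
    {"tx":-0.87,"ty":0.36,"tz":0,"ax":0,"ay":0,"az":0,"claw":0.1},
    {"tx":-0.87,"ty":0.36,"tz":0,"ax":0,"ay":0,"az":0,"claw":0.1},
    {"tx":-0.87,"ty":0.36,"tz":0,"ax":0,"ay":0,"az":0,"claw":0.1},
    {"tx":-0.87,"ty":0.36,"tz":0,"ax":0,"ay":0,"az":0,"claw":0.1},
    {"tx":0,"ty":0,"tz":0.9,"ax":0,"ay":0,"az":0,"claw":0.1},
    {"tx":0,"ty":0,"tz":0.9,"ax":0,"ay":0,"az":0,"claw":0.1},
    {"tx":0,"ty":0,"tz":0.9,"ax":0,"ay":0,"az":0,"claw":0.1},
    {"tx":0,"ty":0,"tz":0.9,"ax":0,"ay":0,"az":0,"claw":0.1},
    {"tx":0,"ty":0,"tz":0,"ax":0,"ay":0,"az":0,"claw":0.1},
    {"tx":0,"ty":0,"tz":0,"ax":0,"ay":0,"az":0,"claw":0.1}
  ]
}}

```text
time_s: 4.35
ee_pos: [548.7, 1.1, 188.1]
orientation: [0.701, 0.713, -0.001, -0.001]
force: [-0.6, -0.5, -0.5]
gripper_width: 51.3
```

```bash
python3 - <<'E'
from h import *
np.set_printoptions(precision=1,suppress=True)
s=shot('side','side1.png');o=ctrl.get_obs();print(o['ee_pos'],o['gripper_width'],proj(s,o['ee_pos']))
b=cv2.resize(s['pixels'][120:310,200:420],(770,665),interpolation=cv2.INTER_CUBIC)[:600]
cv2.imwrite('pics/crop2.png',b[:,:,::-1])
E
```

```text
[549.4   0.9 189.1] 51.1912810486273 [[276.4 206.3]]
```

View pics/crop2.png

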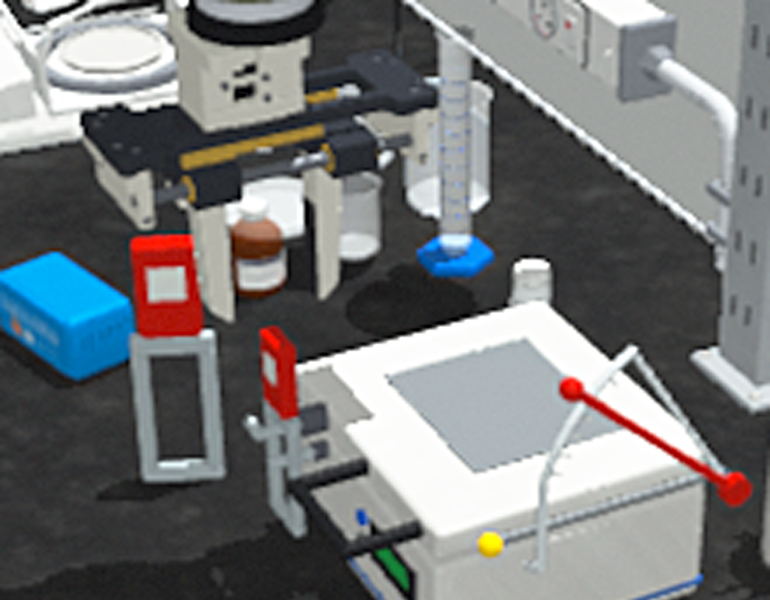

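The crop shows the fingers above and either side of the tab (crop (278,370)), with the fingertip midpoint near crop (275,305), which matches the projection. Next I descend and close.

Call:
{"op": "drive_tool", "data": {
  "series": [
    {"tx":-0.23,"ty":0.06,"tz":0.3,"ax":0,"ay":0,"az":0,"claw":0.1},
    {"tx":0,"ty":0,"tz":0.7,"ax":0,"ay":0,"az":0,"claw":0.1},
    {"tx":0,"ty":0,"tz":0.7,"ax":0,"ay":0,"az":0,"claw":0.1},
    {"tx":0,"ty":0,"tz":0.6,"ax":0,"ay":0,"az":0,"claw":0.1},
    {"tx":0,"ty":0,"tz":0,"ax":0,"ay":0,"az":0,"claw":0.1},
    {"tx":0,"ty":0,"tz":0,"ax":0,"ay":0,"az":0,"claw":0.1}
  ]
}}

```text
time_s: 4.9
ee_pos: [551.1, -5.3, 131.5]
orientation: [0.701, 0.713, -0.0, 0.0]
force: [-0.3, -0.4, 1.2]
gripper_width: 51.2
```

Call:
{"op": "drive_tool", "data": {
  "series": [
    {"tx":0,"ty":0,"tz":0,"ax":0,"ay":0,"az":0,"claw":-0.5},
    {"tx":0,"ty":0,"tz":0,"ax":0,"ay":0,"az":0,"claw":-1},
    {"tx":0,"ty":0,"tz":0,"ax":0,"ay":0,"az":0,"claw":-1},
    {"tx":0,"ty":0,"tz":0,"ax":0,"ay":0,"az":0,"claw":-1},
    {"tx":0,"ty":0,"tz":0,"ax":0,"ay":0,"az":0,"claw":-1},
    {"tx":0,"ty":0,"tz":0,"ax":0,"ay":0,"az":0,"claw":-1},
    {"tx":0,"ty":0,"tz":0,"ax":0,"ay":0,"az":0,"claw":-1},
    {"tx":0,"ty":0,"tz":0,"ax":0,"ay":0,"az":0,"claw":-1}
  ]
}}

```text
time_s: 5.57
ee_pos: [550.8, -4.9, 131.2]
orientation: [0.701, 0.713, 0.0, -0.0]
force: [-0.0, 0.2, 0.6]
gripper_width: 12.2
```

Call:
{"op": "drive_tool", "data": {
  "series": [
    {"tx":0,"ty":0,"tz":-0.3,"ax":0,"ay":0,"az":0,"claw":-1},
    {"tx":0,"ty":0,"tz":-0.3,"ax":0,"ay":0,"az":0,"claw":-1},
    {"tx":0,"ty":0,"tz":-0.22,"ax":0,"ay":0,"az":0,"claw":-1},
    {"tx":0,"ty":0,"tz":0,"ax":0,"ay":0,"az":0,"claw":-1},
    {"tx":0,"ty":0,"tz":0,"ax":0,"ay":0,"az":0,"claw":-1}
  ]
}}

```text
time_s: 5.98
ee_pos: [551.2, -4.9, 152.3]
orientation: [0.701, 0.713, 0.001, 0.0]
force: [0.2, 0.7, -0.9]
gripper_width: 11.9
```

Call:
{"op": "drive_tool", "data": {
  "series": [
    {"tx":0,"ty":-0.4,"tz":0,"ax":0,"ay":0,"az":0,"claw":-1},
    {"tx":0,"ty":-0.5,"tz":0,"ax":0,"ay":0,"az":0,"claw":-1},
    {"tx":0,"ty":-0.5,"tz":0,"ax":0,"ay":0,"az":0,"claw":-1},
    {"tx":0,"ty":-0.5,"tz":0,"ax":0,"ay":0,"az":0,"claw":-1},
    {"tx":0,"ty":-0.4,"tz":0,"ax":0,"ay":0,"az":0,"claw":-1},
    {"tx":0,"ty":0,"tz":0,"ax":0,"ay":0,"az":0,"claw":-1},
    {"tx":0,"ty":0,"tz":0,"ax":0,"ay":0,"az":0,"claw":-1}
  ]
}}

```text
time_s: 6.57
ee_pos: [493.1, -5.8, 151.7]
orientation: [0.701, 0.713, 0.0, -0.0]
force: [0.5, 0.4, -0.3]
gripper_width: 11.8
```

```bash
python3 - <<'E'
from h import *
s=shot('side','side2.png');o=ctrl.get_obs();print(o['ee_pos'],o['gripper_width'],o['force'])
b=cv2.resize(s['pixels'][120:310,200:420],(770,665),interpolation=cv2.INTER_CUBIC)[:600]
cv2.imwrite('pics/crop3.png',b[:,:,::-1])
E
```

```text
[493.85949899  -5.80823207 151.7692008 ] 11.64249742777397 [-0.31273816 -0.33059182 -0.7271819 ]
```

View pics/crop3.png

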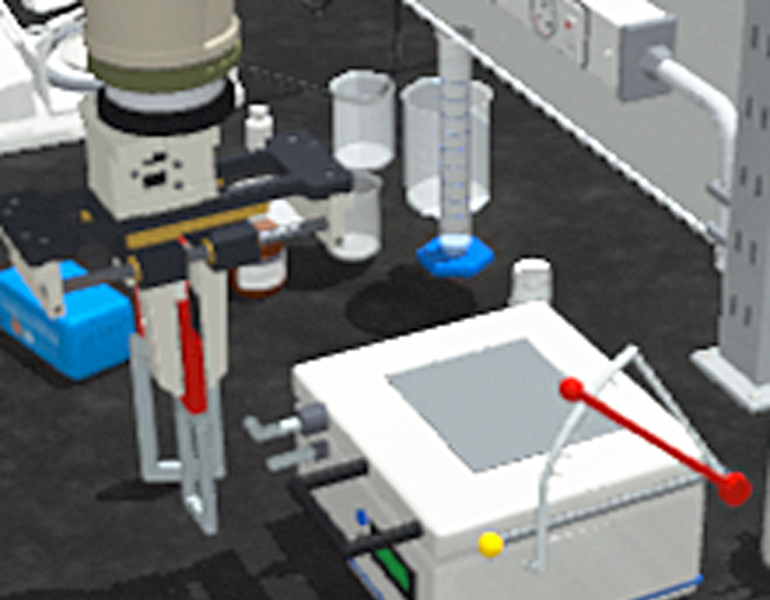

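The crop shows the link clear of both hook and peg, hanging in the gripper at crop (195,420), and the lid still shut. Next I raise it and carry it to the bin.

Call:
{"op": "drive_tool", "data": {
  "series": [
    {"tx":0,"ty":0,"tz":-0.9,"ax":0,"ay":0,"az":0,"claw":-1},
    {"tx":0,"ty":0,"tz":-0.9,"ax":0,"ay":0,"az":0,"claw":-1},
    {"tx":-0.6,"ty":-0.1,"tz":-0.2,"ax":0,"ay":0,"az":0,"claw":-1},
    {"tx":-0.9,"ty":-0.1,"tz":0,"ax":0,"ay":0,"az":0,"claw":-1},
    {"tx":-0.9,"ty":-0.1,"tz":0,"ax":0,"ay":0,"az":0,"claw":-1},
    {"tx":-0.9,"ty":-0.1,"tz":0,"ax":0,"ay":0,"az":0,"claw":-1},
    {"tx":-0.9,"ty":-0.1,"tz":0,"ax":0,"ay":0,"az":0,"claw":-1},
    {"tx":-0.9,"ty":-0.1,"tz":0,"ax":0,"ay":0,"az":0,"claw":-1},
    {"tx":-0.9,"ty":-0.1,"tz":0,"ax":0,"ay":0,"az":0,"claw":-1},
    {"tx":-0.9,"ty":-0.1,"tz":0,"ax":0,"ay":0,"az":0,"claw":-1},
    {"tx":-0.9,"ty":-0.1,"tz":0,"ax":0,"ay":0,"az":0,"claw":-1},
    {"tx":-0.9,"ty":-0.1,"tz":0,"ax":0,"ay":0,"az":0,"claw":-1}
  ]
}}

```text
time_s: 7.62
ee_pos: [471.7, -225.7, 201.3]
orientation: [0.701, 0.713, -0.0, 0.0]
force: [-0.7, 0.3, -1.5]
gripper_width: 12.1
```

Call:
{"op": "drive_tool", "data": {
  "series": [
    {"tx":-0.9,"ty":-0.1,"tz":0,"ax":0,"ay":0,"az":0,"claw":-1},
    {"tx":-0.9,"ty":-0.1,"tz":0,"ax":0,"ay":0,"az":0,"claw":-1},
    {"tx":-0.9,"ty":-0.1,"tz":0,"ax":0,"ay":0,"az":0,"claw":-1},
    {"tx":-0.9,"ty":0,"tz":0,"ax":0,"ay":0,"az":0,"claw":-1},
    {"tx":-0.7,"ty":0,"tz":0,"ax":0,"ay":0,"az":0,"claw":-1},
    {"tx":0,"ty":0,"tz":0,"ax":0,"ay":0,"az":0,"claw":-1},
    {"tx":0,"ty":0,"tz":0,"ax":0,"ay":0,"az":0,"claw":-1}
  ]
}}

```text
time_s: 8.2
ee_pos: [465.5, -332.8, 201.1]
orientation: [0.702, 0.712, -0.0, -0.0]
force: [-0.1, 0.3, -1.6]
gripper_width: 11.8
```

```bash
python3 - <<'E'
from h import *
s=shot('side','side3.png');t=shot('top','top3.png');o=ctrl.get_obs();print(o['ee_pos'],o['gripper_width'],o['orientation'])
f=lambda p:cv2.resize(p,(400,480),interpolation=cv2.INTER_CUBIC)
b=np.hstack([f(s['pixels'][250:442,230:390]),f(t['pixels'][220:364,400:520])])
cv2.imwrite('pics/crop4.png',b[:,:,::-1])
E
```

```text
[ 465.89586882 -330.89371993  201.15706523] 12.109572109807965 [ 7.01338440e-01  7.12828317e-01  4.91739410e-05 -4.26117910e-04]
```

View pics/crop4.png

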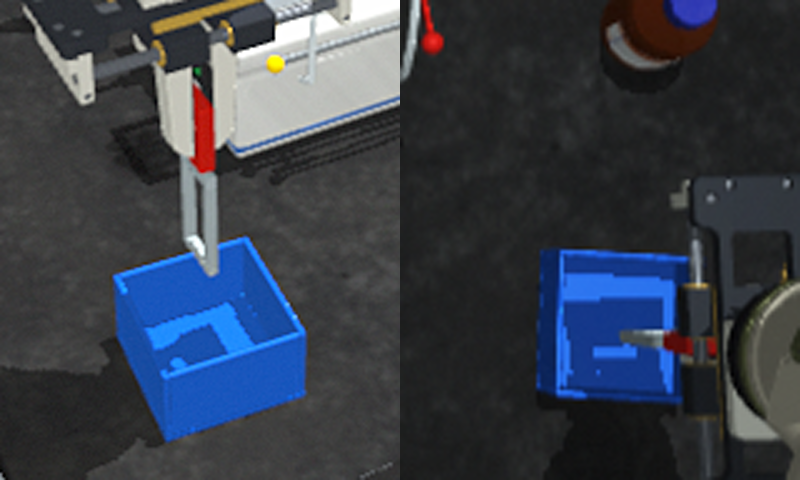

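Side crop: the loop foot hangs over the bin opening (crop (205,260)). Top crop: the tab sits inside the bin outline (crop (670,340)). I lower it to just above the floor and release.

Call:
{"op": "drive_tool", "data": {
  "series": [
    {"tx":0,"ty":0,"tz":0.6,"ax":0,"ay":0,"az":0,"claw":-1},
    {"tx":0,"ty":0,"tz":0.8,"ax":0,"ay":0,"az":0,"claw":-1},
    {"tx":0,"ty":0,"tz":0.8,"ax":0,"ay":0,"az":0,"claw":-1},
    {"tx":0,"ty":0,"tz":0.8,"ax":0,"ay":0,"az":0,"claw":-1},
    {"tx":0,"ty":0,"tz":0.6,"ax":0,"ay":0,"az":0,"claw":-1},
    {"tx":0,"ty":0,"tz":0.3,"ax":0,"ay":0,"az":0,"claw":-1},
    {"tx":0,"ty":0,"tz":0,"ax":0,"ay":0,"az":0,"claw":-1},
    {"tx":0,"ty":0,"tz":0,"ax":0,"ay":0,"az":0,"claw":-1}
  ]
}}

```text
time_s: 8.97
ee_pos: [466.3, -330.9, 104.3]
orientation: [0.701, 0.713, 0.0, -0.0]
force: [0.9, -0.8, -0.1]
gripper_width: 11.5
```

Call:
{"op": "drive_tool", "data": {
  "series": [
    {"tx":0,"ty":0,"tz":0,"ax":0,"ay":0,"az":0,"claw":-0.5},
    {"tx":0,"ty":0,"tz":0,"ax":0,"ay":0,"az":0,"claw":-0.2},
    {"tx":0,"ty":0,"tz":0,"ax":0,"ay":0,"az":0,"claw":0.1},
    {"tx":0,"ty":0,"tz":0,"ax":0,"ay":0,"az":0,"claw":0.1},
    {"tx":0,"ty":0,"tz":0,"ax":0,"ay":0,"az":0,"claw":0.1},
    {"tx":0,"ty":0,"tz":0,"ax":0,"ay":0,"az":0,"claw":0.1},
    {"tx":0,"ty":0,"tz":-0.5,"ax":0,"ay":0,"az":0,"claw":0.1},
    {"tx":0,"ty":0,"tz":-1,"ax":0,"ay":0,"az":0,"claw":0.1},
    {"tx":0,"ty":0,"tz":-1,"ax":0,"ay":0,"az":0,"claw":0.1},
    {"tx":0,"ty":0,"tz":-1,"ax":0,"ay":0,"az":0,"claw":0.1},
    {"tx":0,"ty":0,"tz":-1,"ax":0,"ay":0,"az":0,"claw":0.1}
  ]
}}

```text
time_s: 9.88
ee_pos: [465.8, -331.3, 217.8]
orientation: [0.702, 0.713, -0.0, -0.0]
force: [-0.4, -0.7, -0.6]
gripper_width: 51.3
```

Call:
{"op": "drive_tool", "data": {
  "series": [
    {"tx":0.8,"ty":0.28,"tz":0,"ax":0,"ay":0,"az":0,"claw":-0.23},
    {"tx":0.9,"ty":0.28,"tz":0,"ax":0,"ay":0,"az":0,"claw":-0.23},
    {"tx":1,"ty":0.28,"tz":0,"ax":0,"ay":0,"az":0,"claw":-0.23},
    {"tx":1,"ty":0.28,"tz":0,"ax":0,"ay":0,"az":0,"claw":-0.23},
    {"tx":1,"ty":0.28,"tz":0,"ax":0,"ay":0,"az":0,"claw":-0.23},
    {"tx":1,"ty":0.28,"tz":0,"ax":0,"ay":0,"az":0,"claw":-0.23},
    {"tx":1,"ty":0.28,"tz":0,"ax":0,"ay":0,"az":0,"claw":-0.23},
    {"tx":1,"ty":0.3,"tz":0,"ax":0,"ay":0,"az":0,"claw":-0.23},
    {"tx":1,"ty":0.3,"tz":0,"ax":0,"ay":0,"az":0,"claw":-0.23},
    {"tx":0.5,"ty":0.3,"tz":0.5,"ax":0,"ay":0,"az":0,"claw":-0.23},
    {"tx":0,"ty":0,"tz":1,"ax":0,"ay":0,"az":0,"claw":-0.23},
    {"tx":0,"ty":0,"tz":0.8,"ax":0,"ay":0,"az":0,"claw":-0.23}
  ]
}}

```text
time_s: 10.88
ee_pos: [534.6, -99.2, 157.7]
orientation: [0.7, 0.714, 0.0, 0.0]
force: [-0.4, 0.5, -1.4]
gripper_width: 35.4
```

Call:
{"op": "drive_tool", "data": {
  "series": [
    {"tx":0,"ty":0,"tz":0,"ax":0,"ay":0,"az":0,"claw":-0.23},
    {"tx":0,"ty":0,"tz":0,"ax":0,"ay":0,"az":0,"claw":-0.23}
  ]
}}

```text
time_s: 11.05
ee_pos: [533.1, -100.9, 158.1]
orientation: [0.702, 0.712, -0.001, -0.001]
force: [-0.9, -0.5, 1.0]
gripper_width: 35.9
```

```bash
python3 - <<'E'
from h import *
s=shot('side','side4.png');o=ctrl.get_obs();print(o['ee_pos'],o['gripper_width'],o['orientation'],proj(s,[o['ee_pos'],[533.7,-100,104]])-[210,170])
b=cv2.resize(s['pixels'][170:440,210:420],(467,600),interpolation=cv2.INTER_CUBIC)
cv2.imwrite('pics/crop5.png',b[:,:,::-1])
E
```

```text
[ 533.79432869 -101.07892601  159.07603032] 35.85570183252807 [ 7.01842057e-01  7.12332450e-01 -4.35462161e-04 -1.34265438e-04] [[79.81418118 75.29453253]
 [80.56526613 98.31070391]]
```

View pics/crop5.png

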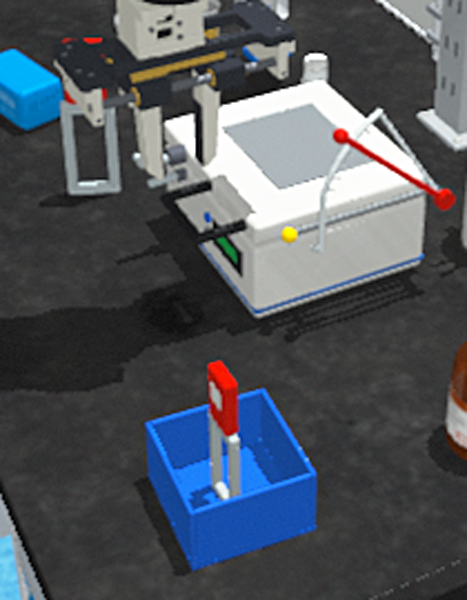

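The link stands in the bin (crop (222,400)), leaning on a wall. The fingers are above the bar, on either side of its predicted spot (crop (179,218)). I descend over the bar and grip.

Call:
{"op": "drive_tool", "data": {
  "series": [
    {"tx":0,"ty":0,"tz":0.6,"ax":0,"ay":0,"az":0,"claw":-0.23},
    {"tx":0,"ty":0,"tz":0.6,"ax":0,"ay":0,"az":0,"claw":-0.23},
    {"tx":0,"ty":0,"tz":0.5,"ax":0,"ay":0,"az":0,"claw":-0.23},
    {"tx":0,"ty":0,"tz":0.5,"ax":0,"ay":0,"az":0,"claw":-0.23},
    {"tx":0,"ty":0,"tz":0.4,"ax":0,"ay":0,"az":0,"claw":-0.23},
    {"tx":0,"ty":0,"tz":0.3,"ax":0,"ay":0,"az":0,"claw":-0.23},
    {"tx":0,"ty":0,"tz":0,"ax":0,"ay":0,"az":0,"claw":-0.23},
    {"tx":0,"ty":0,"tz":0,"ax":0,"ay":0,"az":0,"claw":-0.23}
  ]
}}

```text
time_s: 11.77
ee_pos: [534.1, -100.5, 86.9]
orientation: [0.702, 0.713, 0.0, 0.0]
force: [0.0, -0.6, 0.0]
gripper_width: 36.1
```

Call:
{"op": "drive_tool", "data": {
  "series": [
    {"tx":0,"ty":0,"tz":0,"ax":0,"ay":0,"az":0,"claw":-0.6},
    {"tx":0,"ty":0,"tz":0,"ax":0,"ay":0,"az":0,"claw":-1},
    {"tx":0,"ty":0,"tz":0,"ax":0,"ay":0,"az":0,"claw":-1},
    {"tx":0,"ty":0,"tz":0,"ax":0,"ay":0,"az":0,"claw":-1},
    {"tx":0,"ty":0,"tz":0,"ax":0,"ay":0,"az":0,"claw":-1},
    {"tx":0,"ty":0,"tz":0,"ax":0,"ay":0,"az":0,"claw":-1}
  ]
}}

```text
time_s: 12.27
ee_pos: [533.1, -100.2, 86.7]
orientation: [0.701, 0.713, -0.0, -0.001]
force: [-2.6, -0.2, 1.2]
gripper_width: 8.8
```

Call:
{"op": "drive_tool", "data": {
  "series": [
    {"tx":0,"ty":0.02,"tz":-0.45,"ax":0,"ay":0,"az":0,"claw":-1},
    {"tx":0,"ty":0.04,"tz":-0.45,"ax":0,"ay":0,"az":0,"claw":-1},
    {"tx":0,"ty":0.06,"tz":-0.45,"ax":0,"ay":0,"az":0,"claw":-1},
    {"tx":0,"ty":0.09,"tz":-0.44,"ax":0,"ay":0,"az":0,"claw":-1},
    {"tx":0,"ty":0.11,"tz":-0.44,"ax":0,"ay":0,"az":0,"claw":-1},
    {"tx":0,"ty":0.13,"tz":-0.43,"ax":0,"ay":0,"az":0,"claw":-1},
    {"tx":0,"ty":0,"tz":0,"ax":0,"ay":0,"az":0,"claw":-1}
  ],
  "grip_force": 30
}}

```text
time_s: 12.85
ee_pos: [544.0, -100.0, 154.0]
orientation: [0.701, 0.713, -0.001, -0.001]
force: [-4.9, -0.7, -3.2]
gripper_width: 8.9
```

```bash
cat > balls.py <<'E'
from h import *
import sys
np.set_printoptions(precision=1,suppress=True)
s=shot('side',sys.argv[1]+'.png');t=shot('top',sys.argv[1]+'t.png');o=ctrl.get_obs();print(o['ee_pos'],o['gripper_width'],o['force'])
def cen(c,kind,box):
    p=c['pixels'];hsv=cv2.cvtColor(p,cv2.COLOR_RGB2HSV).astype(int);h=hsv[...,0]
    m=(abs(h-25)<6)&(hsv[...,1]>150)&(hsv[...,2]>100) if kind=='y' else ((h<6)|(h>174))&(hsv[...,1]>170)&(hsv[...,2]>90)
    k=np.zeros_like(m);x0,y0,x1,y1=box;k[y0:y1,x0:x1]=1
    v,u=np.nonzero(m&k);return (u.mean(),v.mean(),len(u)) if len(u) else None
a=cen(s,'y',(320,170,440,300));b=cen(t,'y',(380,180,430,275));print('yel px',a,b)
r=cen(s,'r',(355,224,369,236));q=cen(t,'r',(405,227,416,238));print('red px',r,q)
if a and b:
    P,e=tri(t,b[:2],s,a[:2]);print('yel',P,e,'angle',np.arctan2(P[2]-100,759.8-P[0]))
if r and q: 
    P,e=tri(t,q[:2],s,r[:2]);print('red',P,e,'angle',np.arctan2(P[2]-100,759.8-P[0]))
E
python3 balls.py b1
```

```text
[ 543.7 -100.   152.9] 8.675683620475676 [-5.1 -1.2 -4.1]
yel px (np.float64(340.1190476190476), np.float64(248.3095238095238), 42) (np.float64(398.5), np.float64(248.0), 2)
red px (np.float64(363.5609756097561), np.float64(231.1219512195122), 41) (np.float64(409.219512195122), np.float64(231.6829268292683), 41)
yel [ 617.2 -158.7  162.5] 8.304283187253198 angle 0.4128504004486187
red [ 651.  -177.8  201.3] 0.31253909137912406 angle 0.7496310700510371
```

```bash
cat >> balls.py <<'E'
def ang(c,px,yh):  # ray onto the plane heater y = yh
    n=np.array([-np.sin(.015),np.cos(.015),0]);X=np.array([np.cos(.015),np.sin(.015),0]);O=np.array([668,-53,0.])
    o_,d=ray(c,*px[:2]);P=o_+d*((yh-n@(o_-O))/(n@d));x=X@(P-O)-90;z=P[2]-100
    return 'r %.1f z %.1f ang %.3f'%(np.hypot(x,z),P[2],np.arctan2(z,-x))
print('side-only yel',ang(s,a,-107),'red',ang(s,r,-124))
for f in('side0',):
    c=load(f);print('shut',ang(c,cen(c,'y',(320,170,440,300)),-107),'red',ang(c,cen(c,'r',(355,224,369,236)),-124), 'toponly red',ang(load('top0'),q,-124))
E
python3 balls.py b2
```

```text
[ 543.5 -100.   152.5] 9.127999457082149 [-4.8 -0.7 -2.9]
yel px (np.float64(340.5853658536585), np.float64(250.1219512195122), 41) (np.float64(398.5), np.float64(248.0), 2)
red px (np.float64(363.65), np.float64(231.1), 40) (np.float64(409.219512195122), np.float64(231.6829268292683), 41)
yel [ 617.7 -159.3  158.5] 7.98462267820754 angle 0.39058488596156477
red [ 651.1 -177.8  201.3] 0.48149456603696683 angle 0.7501053276400449
side-only yel r 159.0 z 160.3 ang 0.389 red r 147.9 z 200.9 ang 0.750
shut r 148.7 z 102.1 ang 0.014 red r 148.2 z 200.7 ang 0.747 toponly red r 150.9 z 204.0 ang 0.760
```

Call:
{"op": "drive_tool", "data": {
  "series": [
    {"tx":0,"ty":0.15,"tz":-0.42,"ax":0,"ay":0,"az":0,"claw":-1},
    {"tx":0,"ty":0.17,"tz":-0.42,"ax":0,"ay":0,"az":0,"claw":-1},
    {"tx":0,"ty":0.19,"tz":-0.41,"ax":0,"ay":0,"az":0,"claw":-1},
    {"tx":0,"ty":0.21,"tz":-0.39,"ax":0,"ay":0,"az":0,"claw":-1},
    {"tx":0,"ty":0.23,"tz":-0.38,"ax":0,"ay":0,"az":0,"claw":-1},
    {"tx":0,"ty":0.25,"tz":-0.37,"ax":0,"ay":0,"az":0,"claw":-1},
    {"tx":0,"ty":0.27,"tz":-0.36,"ax":0,"ay":0,"az":0,"claw":-1},
    {"tx":0,"ty":0,"tz":0,"ax":0,"ay":0,"az":0,"claw":-1}
  ]
}}

```text
time_s: 13.72
ee_pos: [578.8, -99.5, 222.2]
orientation: [0.702, 0.713, -0.002, -0.003]
force: [-14.3, 1.1, 4.7]
gripper_width: 8.8
```

```bash
python3 balls.py b3
```

```text
[578.  -99.4 221.1] 9.027098648489241 [-12.8   0.1   3.4]
yel px (np.float64(349.74418604651163), np.float64(225.8139534883721), 43) None
red px (np.float64(363.5135135135135), np.float64(231.2972972972973), 37) None
side-only yel r 168.3 z 208.9 ang 0.703 red r 147.9 z 200.5 ang 0.747Traceback (most recent call last):
  File "balls.py", line 22, in <module>
    c=load(f);print('shut',ang(c,cen(c,'y',(320,170,440,300)),-107),'red',ang(c,cen(c,'r',(355,224,369,236)),-124), 'toponly red',ang(load('top0'),q,-124))
                                                                                                                                  ~~~^^^^^^^^^^^^^^^^^^^^^
  File "balls.py", line 18, in ang
    o_,d=ray(c,*px[:2]);P=o_+d*((yh-n@(o_-O))/(n@d));x=X@(P-O)-90;z=P[2]-100
                ~~^^^^
TypeError: 'NoneType' object is not subscriptable
```

```bash
python3 - <<'E'
from h import *
s=load('b3')
p=s['pixels'].astype(np.uint8)
b=cv2.resize(p[150:300,250:440],(760,600),interpolation=cv2.INTER_CUBIC)
cv2.imwrite('pics/crop6.png',b[:,:,::-1])
hsv=cv2.cvtColor(p,cv2.COLOR_RGB2HSV).astype(int)
m=((abs(hsv[...,0]-25)<6)&(hsv[...,1]>150)&(hsv[...,2]>100)).astype(np.uint8)
_,_,st,ce=cv2.connectedComponentsWithStats(m)
print([(q.tolist(),w.round(1).tolist()) for q,w in zip(st,ce) if 320<w[0]<440 and 150<w[1]<300])
E
```

```text
[([320, 169, 3, 4, 6], [321.3, 170.8]), ([351, 230, 6, 7, 38], [353.5, 233.0])]
```

View pics/crop6.png

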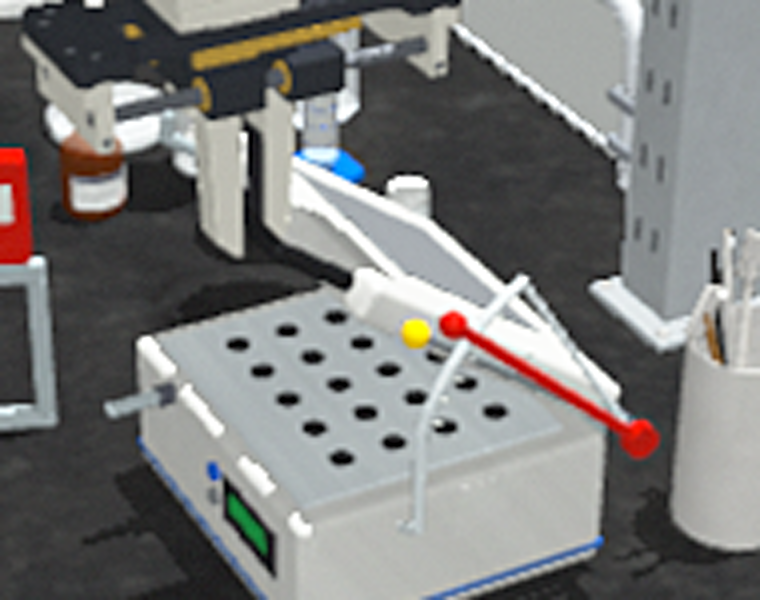

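The crop shows the lid up and the bar pinched. The yellow ball is at (353.5,233) and the red tip at (363.5,231). My yellow mask had picked up gold from the gripper, so I switch to the ball's own blob.

```bash
cat > ang.py <<'E'
from h import *
import sys
f=sys.argv[1]
if len(sys.argv)>2: s=shot('side',f+'.png')
else: s=load(f)
def cen(c,kind,box):
    p=c['pixels'];hsv=cv2.cvtColor(p,cv2.COLOR_RGB2HSV).astype(int);h=hsv[...,0]
    m=(abs(h-25)<6)&(hsv[...,1]>150)&(hsv[...,2]>100) if kind=='y' else ((h<6)|(h>174))&(hsv[...,1]>170)&(hsv[...,2]>90)
    k=np.zeros(m.shape,np.uint8);x0,y0,x1,y1=box;k[y0:y1,x0:x1]=m[y0:y1,x0:x1]
    n,_,st,ce=cv2.connectedComponentsWithStats(k);i=1+st[1:,4].argmax();return ce[i],st[i]
def ang(c,px,yh):
    n=np.array([-np.sin(.015),np.cos(.015),0]);X=np.array([np.cos(.015),np.sin(.015),0]);O=np.array([668,-53,0.])
    o_,d=ray(c,*px);P=o_+d*((yh-n@(o_-O))/(n@d));x=X@(P-O)-90;z=P[2]-100
    return 'px %s r %.1f z %.1f ang %.3f'%(np.round(px,1),np.hypot(x,z),P[2],np.arctan2(z,-x))
y=cen(s,'y',(330,200,440,300));r=cen(s,'r',(355,224,369,237))
print('yel',y[1],ang(s,y[0],-107),'\nred',r[1],ang(s,r[0],-124))
# red ball: outer edges left/top are the free ones -> centre = left/top edge + radius as yellow's
rc=(r[1][0]+y[1][2]/2-.5, r[1][1]+y[1][3]/2-.5); yc=(y[1][0]+y[1][2]/2-.5,y[1][1]+y[1][3]/2-.5)
print('box yel',ang(s,yc,-107),'red',ang(s,rc,-124))
o=ctrl.get_obs();print(o['time_s'],o['ee_pos'].round(1),o['gripper_width'],o['force'].round(1))
E
python3 ang.py side0; python3 ang.py b3
```

```text
yel [337 272   7   7  37] px [339.6 275.2] r 148.7 z 102.1 ang 0.014 
red [360 228   9   8  38] px [363.4 231.2] r 148.2 z 200.7 ang 0.747
box yel px [340. 275.] r 147.8 z 102.2 ang 0.015 red px [363. 231.] r 149.4 z 201.5 ang 0.747
13.8167 [578.  -99.4 221.1] 9.027098648489241 [-12.8   0.1   3.4]
yel [351 230   6   7  38] px [353.5 233. ] r 150.3 z 190.6 ang 0.647 
red [360 228   9   8  37] px [363.5 231.3] r 147.9 z 200.5 ang 0.747
box yel px [353.5 233. ] r 150.3 z 190.6 ang 0.647 red px [362.5 231. ] r 150.4 z 201.8 ang 0.744
13.8167 [578.  -99.4 221.1] 9.027098648489241 [-12.8   0.1   3.4]
```

Call:
{"op": "drive_tool", "data": {
  "series": [
    {"tx":0,"ty":0.1,"tz":-0.2,"ax":0,"ay":0,"az":0,"claw":-1},
    {"tx":0,"ty":0.12,"tz":-0.18,"ax":0,"ay":0,"az":0,"claw":-1},
    {"tx":0,"ty":0.13,"tz":-0.18,"ax":0,"ay":0,"az":0,"claw":-1},
    {"tx":0,"ty":0.13,"tz":-0.15,"ax":0,"ay":0,"az":0,"claw":-1},
    {"tx":0,"ty":0,"tz":0,"ax":0,"ay":0,"az":0,"claw":-1},
    {"tx":0,"ty":0,"tz":0,"ax":0,"ay":0,"az":0,"claw":-1}
  ]
}}

```text
time_s: 14.32
ee_pos: [592.4, -99.2, 238.9]
orientation: [0.701, 0.713, -0.001, -0.001]
force: [-5.4, -0.1, -3.3]
gripper_width: 9.1
```

```bash
python3 ang.py c1 new; python3 - <<'E'
from h import *
s=load('c1');b=cv2.resize(s['pixels'].astype(np.uint8)[205:260,330:400],(763,600),interpolation=cv2.INTER_CUBIC)
cv2.imwrite('pics/crop7.png',b[:,:,::-1])
E
```

```text
yel [355 224   7   7  37] px [357.6 226.9] r 150.9 z 201.7 ang 0.740 
red [360 228   9   8  41] px [363.6 231.2] r 147.7 z 200.6 ang 0.749
box yel px [358. 227.] r 149.8 z 201.1 ang 0.741 red px [363. 231.] r 149.4 z 201.5 ang 0.747
14.3667 [592.3 -99.2 238.8] 9.20991804034837 [-5.6 -0.5 -2.9]
```

View pics/crop7.png

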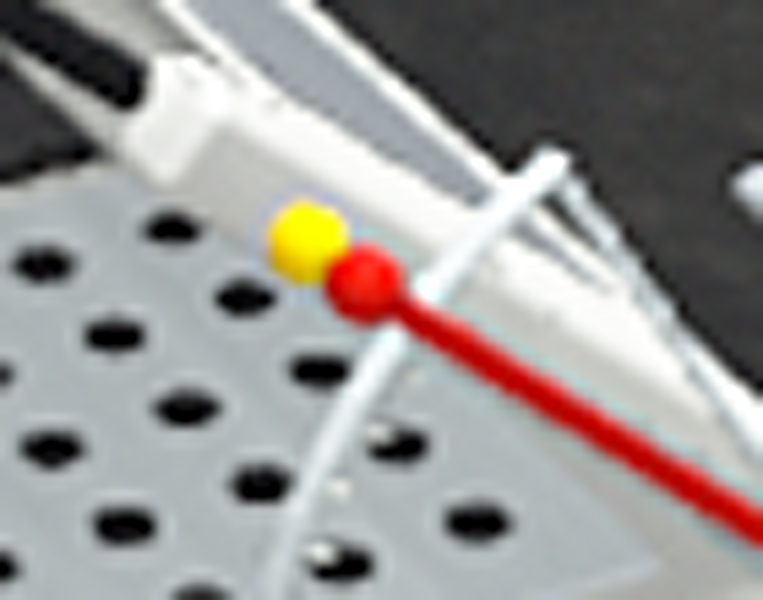

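The yellow ball at crop (309,242) and red at (365,284) are nearly side by side. Measured angles are 0.740 and 0.748, so I nudge the lid up by about 1.5 mm.

Call:
{"op": "drive_tool", "data": {
  "series": [
    {"tx":0,"ty":0.05,"tz":-0.05,"ax":0,"ay":0,"az":0,"claw":-1},
    {"tx":0,"ty":0,"tz":0,"ax":0,"ay":0,"az":0,"claw":-1},
    {"tx":0,"ty":0,"tz":0,"ax":0,"ay":0,"az":0,"claw":-1},
    {"tx":0,"ty":0,"tz":0,"ax":0,"ay":0,"az":0,"claw":-1},
    {"tx":0,"ty":0,"tz":0,"ax":0,"ay":0,"az":0,"claw":-1},
    {"tx":0,"ty":0,"tz":0,"ax":0,"ay":0,"az":0,"claw":-1}
  ]
}}

```text
time_s: 14.87
ee_pos: [593.3, -99.2, 240.0]
orientation: [0.702, 0.713, -0.001, -0.002]
force: [-7.0, -0.5, -2.4]
gripper_width: 9.2
```

```bash
python3 ang.py c2 new; cp pics/c2.png pics/final.png
```

```text
yel [355 223   7   8  38] px [357.9 226.4] r 151.0 z 202.6 ang 0.747 
red [360 228   9   8  40] px [363.6 231.2] r 147.8 z 200.7 ang 0.750
box yel px [358.  226.5] r 150.6 z 202.3 ang 0.746 red px [363.  231.5] r 148.6 z 200.4 ang 0.742
14.9167 [593.3 -99.2 240. ] 9.061750718229792 [-6.3 -0.4 -2.2]
```

View pics/final.png

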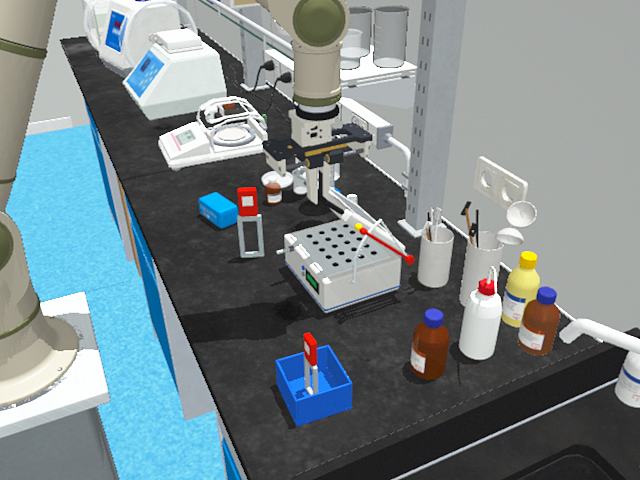

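The picture shows the lid held up, yellow (358,226) beside red (363,231), the link in the bin (311,355), and the wipes, jar and amber bottle where they stood. I'm handing in.

```bash
python3 -c "
from bench import ctrl
print(ctrl.close_job())"
```

```text
the job is handed in; nothing more can be done
None
```

I lifted the small lock link off the hook and put it in the blue bin. I then raised the lid by its bar and handed the job in at about 15 s, still gripping the bar (about 9 mm opening at 30 N).

**Last checks:**
- **Pointer against index:** the side camera put the yellow pointer at 0.747 rad and the red index at 0.750 rad. A second estimate from box centres gave 0.746 and 0.742, so they agree to within about 0.01 rad.
- **Index:** its pixel position did not change from start to finish.
- **Bin and bystanders:** the link stands in the bin. The wipe pack, jar and amber bottle look unmoved in the side view; I did not measure them.
- **Forces:** the largest force I read was about 15 N.

**Disagreements:**
- My first yellow mask picked up gold parts of the gripper and gave wrong radii of 159–168 mm. Isolating the ball brought it to 150–151 mm.
- In the final state the top view was not used, because the gripper hid the balls during the raise.

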